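# Work the foot lever of the bench scrap can and ease its lid shut

## Task

My hands are full of worn-out parts for the round scrap can: press its foot lever down with your fingertips so that the lid swings wide open, and keep it wide open for a good three seconds while I drop them in. Then let the lever come up slowly under your fingers so that the lid is eased shut, never dropped or slammed, and move clear. Work the lid by its lever only, do not touch the lid itself, and leave the square bin and everything else on the bench alone.

Things in the scene. Friction and masses are not known exactly. Their poses are not given: they have to be found in the camera images.
- can: round scrap can, bare galvanised steel, 230 mm diameter, 261 mm high to the top of its domed lid, fixed to the bench. Origin on the bench, middle of its foot; z up; its foot lever sticks out along its -x (towards the robot at yaw 0), lid hinge and push rod are at the back (+x). Wall 115 mm from the origin; rim of the shut lid 119 mm from it, 229 to 239 mm above the bench
- can_tread (a point): centre of the upper face of the round can's lever tread, a ribbed steel plate 42 mm deep (can's x) by 60 mm wide, 5 mm thick, 85 mm in front of the wall (200 mm from can's origin along -x). Level, 60 mm above the bench with lid shut; fully down it is 20 mm above the bench, 3 mm further out, sloping down outwards by 0.2 rad. Open air above it. The point rides on the lever
- can_lever (a joint): round can's foot lever, rad: 0 = up (lid shut), 0.20 = fully down on its rigid stop (lid wide open). It pivots under the middle of the can, 24 mm above the bench. 10 to 20 N straight down on the tread moves it. The lid is pinned to it by the push rod and turns 5.25 rad per rad of lever: 1 mm at the tread is about 0.026 rad of lid
- bin: the square step bin, 200 by 200 mm and 272 mm high, same galvanised steel, flat lid, fixed to the bench beside the round can (left or right of it). Origin on the bench at the middle of its foot, its own similar foot lever along its -x. To be left alone
- can_cover: the round can's domed lid, a steel disc 238 mm in diameter; not to be touched. Its origin is the disc's centre, on the can's axis and 235 mm above the bench when shut; its hinge pin is 150 mm behind that
- filter: bystander: white oil filter standing outside one of the bins, 72 mm in diameter, 84 mm high; origin under its centre
- spray: bystander: bare aluminium aerosol can with a black cap, 66 mm in diameter, 195 mm high, standing between the two bins; origin under its centre
- carton: bystander: small cardboard parts carton, 90 by 90 by 65 mm high, standing outside the other bin; origin under its centre
- spanner: bystander: steel spanner 150 mm long lying flat on the bench between the robot and the bins; origin under its middle
- can_lid_edge (a point): front edge of the round can's lid, above the lever: 239 mm above the bench when shut, about 470 mm when wide open (60 degrees), leaning back. No spring, damper or catch: the lid's weight pushes the lever up against the fingers; let go, it slams in a fraction of a second. Eased shut means taking some two seconds over the whole way
- bin_lever (a joint): square bin's foot lever, rad: 0 = up, its lid shut; it must stay up

How it is judged:
By the outcome, as a careful person would: the job done as asked, in the order asked, and still so for the second after the job is handed in, with the robot touching nothing.
It also fails if it takes over 58 s, if anything falls off the work surface, if the arm or the gripper's body presses on something with over 40 N, if the wrist force passes 120 N, or if a joint passes its speed limit or range.

## Robot

A 6-joint arm with a two-finger parallel gripper is mounted at the origin on the work surface. World frame = base frame: x ahead of the robot, y to its left, z up, the work surface at z = 0. Lengths are in m, angles in rad, forces in N, time in s.
With the tool pointing down it reaches from about 0.4 to 0.825 m from the base axis. Payload 7 kg.
Tool frame: the origin (TCP) lies at the centre of the arm's flange, where the gripper is bolted on; the fingertips stand 178 mm ahead of it and the grasp point (between the pads) lies 159 mm ahead of it; z points along the fingers, y is the direction in which the jaws open and shut (so a half turn about z gives the same grasp; the last joint's range is limited). The gripper opens to 88 mm and grips with 3 to 60 N. Pads are 19 mm wide; open, the fingers measure 130 mm over their backs; the gripper's body (78 mm by 193 mm) begins 47 mm behind the grasp point.
Start: joints at [1.423, 0.359, 0.012, 0, -1.224, -0.288], TCP at [0.285, 0.612, 0.405] pointing down, gripper open.
Joint ranges: [-3.07, 3.07], [-1.43, 2.12], [-1.02, 1.25], [-3.03, 1.67], [-3.05, -0], [-3.03, 3.03]. Speed limits (rad/s): [2.39, 2.39, 3.01, 3.14, 3.14, 3.14].

## Interface

Orientations are given as [roll, pitch, yaw] about the fixed x, y, z axes, in that order (R = Rz(yaw) Ry(pitch) Rx(roll)).
In Python, from station import * gives the robot as it stands.
- The arm moves only by the tool send_rows, never from a script. Its argument "motion" is a list of rows, each an object with "offset": the shift along the tool's x, y, z in cm, a list of three; "turn": the turn about the tool's z in degrees. In form: [{"offset": [x, y, z], "turn": turn}, ...]. A call has 1 to 8 rows; each row is the pose to reach, as a shift and turn from the pose commanded when the call began, along the tool's axes at that moment; what a row does not reach only later rows make up. A row lasts 1/10 s, in which the tool goes at most 50 mm and 8.59 degrees, less where a joint would pass 70% of its speed; a pose out of reach is approached as far as the arm can. A call with a gripper value outside its range is refused whole. "hand" is the opening, from -1 (shut) to 1 (fully open), set as the call begins (left out, the last holds). The fingers move at their own pace and stop on an object; "squeeze" is the grip in N (left out, the last holds). Time passes only in rows, so rows that repeat a pose let the fingers close. It gives the time, the measured TCP pose, the force and the opening at its end, in the units of the state.
- get_state(): the state, without advancing time (a new reading comes with each control period).
- grab_frame(name): name is "scene" or "top"; returns a dict with "frame" (420x560x3 uint8, blue, green, red), "range_z" (420x560 float32, m along the optical axis (not along the pixel's ray), 0 where there is no reading), "vertical_fov" (degrees; the focal length in pixels is half the picture's height over the tangent of half this angle, whatever the lens; pixels are square), "cx", "cy" (the principal point, pixels), "k1" (the pictures are not rectified: a ray, as slopes to the right and down, at radius r is drawn at 1 + k1 r^2 times it, then the intrinsics apply), "cam_to_world" (4x4, takes a point from camera to world coordinates). Camera axes: x right, y up, looking along -z (the intrinsics and any distortion apply to the point x, -y, -z); pixel columns grow to the right and rows downward; lengths in m; the calibration is good to about 2 mm. A picture is of the moment at which its call begins.
- job_done(): hands the job in, once; it reports no verdict.
The state is a dict: "t": time; "q": joint angles; "qd": joint speeds; "joint_efforts": joint torques, N m; "eef_pos": TCP position; "ee_rot": TCP orientation; "force": force on the tool from outside, world axes, zero at the start; "moment": the same for the moment, N m; "width": finger opening in m.
Only numpy, scipy, OpenCV 4.12 (cv2) and the standard library are available. Lean on these libraries where they do the work, as an engineer would, in place of code of your own. Each camera call takes 0.05 s, during which the arm holds its last target. There are 200 camera calls.

## Working session

There is one attempt and no reset: what is moved stays moved. The work goes in short steps, Python scripts to look and compute and a tool call to move; the robot and the scene stay as the last step left them, time stands still between calls to the robot, and variables do not carry over. Pictures are saved under pics/ and viewed, about 8 in all and at most 12, crops included, and the job is handed in when it is done.

Besides the shell and the picture viewer there is one more tool, called after ">>>" by a JSON object that holds its "fn" and its "kwargs", one argument or row to a line. send_rows: Moves the arm, as the interface text tells. Its arguments: {"type":"object","properties":{"motion":{"type":"array"},"hand":{"type":"number"},"squeeze":{"type":"number"}},"required":["motion"]}

```bash
mkdir -p pics; cat > h.py <<'E'
from station import *
import numpy as np, cv2
def cloud(g):
    H,W=g["range_z"].shape; f=H/2/np.tan(np.radians(g["vertical_fov"])/2)
    K=np.array([[f,0,g["cx"]],[0,f,g["cy"]],[0,0,1]])
    u,v=np.meshgrid(np.arange(W),np.arange(H))
    xd=(u-g["cx"])/f; yd=(v-g["cy"])/f; x,y=xd.copy(),yd.copy()
    for _ in range(15):
        s=1+g["k1"]*(x*x+y*y); x,y=xd/s,yd/s
    z=g["range_z"]; P=np.stack([x*z,-y*z,-z,np.ones_like(z)],-1)@np.array(g["cam_to_world"]).T
    P=P[...,:3]; P[z==0]=np.nan
    return P
E
python3 - <<'E'
from h import *
for n in ("scene","top"):
    g=grab_frame(n); P=cloud(g); np.save(n+".npy",P); cv2.imwrite(f"pics/{n}1.png",g["frame"])
    print(n,np.array(g["cam_to_world"]).round(3).tolist(),g["k1"],g["vertical_fov"],np.isnan(P[...,0]).mean())
s=get_state(); print(s)
E
```

```text
scene [[-0.821, -0.545, 0.171, 0.853], [0.571, -0.779, 0.26, 0.427], [-0.009, 0.311, 0.95, 1.669], [0.0, 0.0, 0.0, 1.0]] -0.08559346380100347 49.454717448407514 0.004034863945578232
top [[0.023, 0.981, -0.19, 0.272], [-1.0, 0.024, 0.005, -0.007], [0.009, 0.19, 0.982, 1.808], [0.0, 0.0, 0.0, 1.0]] 0.07140041995004148 42.58957617285887 0.004056122448979592
{'t': 0.1, 'q': array([ 1.42311186e+00,  3.59275283e-01,  1.11763015e-02, -3.11045210e-04,
       -1.22410940e+00, -2.88117385e-01]), 'qd': array([ 0.00037831, -0.00202152,  0.00349873, -0.00050942, -0.0007316 ,
        0.00185563]), 'joint_efforts': array([ 4.25221219e-05, -5.84164417e+01,  2.93752116e+01,  7.01537937e+00,
        1.01960273e-02, -5.06822948e-05]), 'eef_pos': array([0.28486094, 0.61175451, 0.40385284]), 'ee_rot': array([ 3.14015570e+00, -1.20899784e-04, -4.35907662e-01]), 'force': array([ 0.03292986, -0.60858126, -0.61603661]), 'moment': array([ 0.03576402, -0.00575481,  0.04702998]), 'width': 0.08798969252092312}
```

View pics/scene1.png

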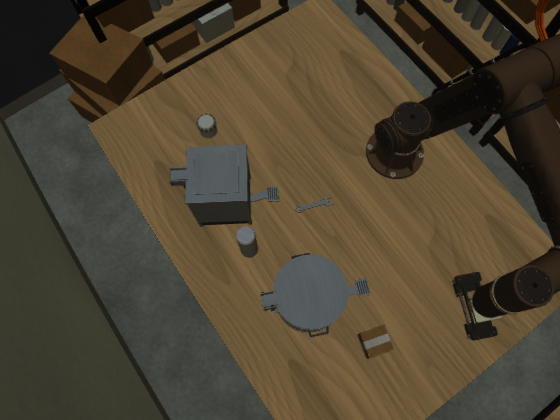

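View pics/top1.png

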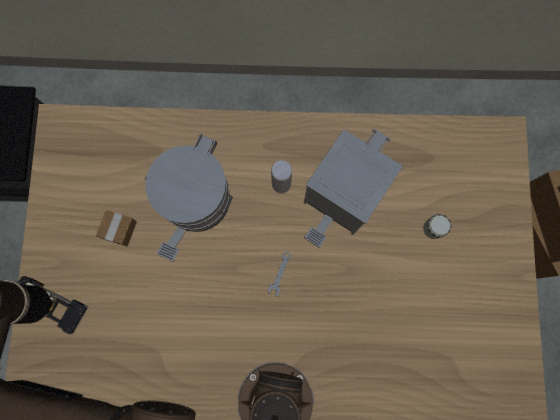

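The round can's tread shows at about (362,288) in the scene view and (170,250) in the top view. The square bin's tread is at (272,195) / (315,238). The gripper is at the lower left of the top view, near the carton.

```bash
python3 - <<'E'
from h import *
for n,(u0,u1,v0,v1),(a,b,c,d) in (("scene",(345,375,272,304),(270,352,250,335)),("top",(152,192,225,265),(140,235,140,235))):
    P=np.load(n+".npy")
    w=P[v0:v1,u0:u1].reshape(-1,3); w=w[(w[:,2]>.045)&(w[:,2]<.075)]
    print(n,len(w),"z",np.median(w[:,2]))
    r=cv2.minAreaRect((w[:,:2]*1000).astype(np.float32)); print(" lever rect",r)
    L=P[c:d,a:b].reshape(-1,3); L=L[L[:,2]>.222]
    print(" lid centre",cv2.minEnclosingCircle((L[:,:2]*1000).astype(np.float32)),L[:,2].max())
    C,_=cv2.minEnclosingCircle((L[:,:2]).astype(np.float32)); C=np.array(C)
    dd=np.hypot(*(w[:,:2]-C).T); far=w[dd>.177]; m=far[:,:2].mean(0)
    print(" n",len(far),"tread mean",m,"dist",np.hypot(*(m-C)),"range",dd.min(),dd.max(),"yaw",np.degrees(np.arctan2(*(C-m)[::-1])))
    q=cv2.minAreaRect((far[:,:2]*1000).astype(np.float32)); print(" tread rect",q)
    for nm,(p,s,t,k) in {"carton":((360,393,325,357) if n=="scene" else (95,138,208,246))}.items() if 0 else []: pass
    z=P[...,2]; 
P=np.load("top.npy"); c=P[205:250,90:142].reshape(-1,3); c=c[(c[:,2]>.05)&(c[:,2]<.08)]
print("carton",cv2.minAreaRect((c[:,:2]*1000).astype(np.float32)))
E
```

```text
scene 256 z 0.05755834912927238
 lever rect ((474.4573974609375, 356.1768493652344), (60.47166061401367, 71.88888549804688), 66.92234802246094)
 lid centre ((656.081298828125, 281.3179626464844), 128.1317901611328) 0.2671302261790902
 n 233 tread mean [0.46559149 0.36039189] dist 0.20624996795438436 range 0.16060628578649774 0.2334996973090917 yaw -22.543729042129943
 tread rect ((466.8026123046875, 359.41766357421875), (60.89175033569336, 54.59756088256836), 68.28546142578125)
top 320 z 0.05911254521380249
 lever rect ((492.5602111816406, 343.1925048828125), (65.19921875, 117.78718566894531), 62.36381530761719)
 lid centre ((662.2006225585938, 271.66815185546875), 138.6811065673828) 0.2707302422576834
 n 300 tread mean [0.46551821 0.35730553] dist 0.21467726615660745 range 0.13361245673654243 0.24345564459479796 yaw -23.25192713139376
 tread rect ((470.37646484375, 355.5660705566406), (63.13579177856445, 64.58216094970703), 67.03775787353516)
carton ((536.0540161132812, 537.8662109375), (93.35078430175781, 90.01544952392578), 73.98689270019531)
```

>>> {"fn": "send_rows", "kwargs": {
  "motion": [
    {"offset": [1, 0.6, 0], "turn": 0},
    {"offset": [4, 2.3, 0], "turn": 0},
    {"offset": [8, 4.5, 0], "turn": 0},
    {"offset": [12, 6.8, 0], "turn": 0},
    {"offset": [16, 9, 0], "turn": 0},
    {"offset": [20, 11.3, 0], "turn": 0},
    {"offset": [24, 13.6, 0], "turn": -1},
    {"offset": [26.5, 15, 0], "turn": -2}
  ],
  "hand": -1,
  "squeeze": 20
}}

```text
t: 0.9
eef_pos: [0.463, 0.3607, 0.4048]
ee_rot: [3.141, 0.0, -0.402]
force: [0.3, 1.1, 0.3]
width: 0.029
```

>>> {"fn": "send_rows", "kwargs": {
  "motion": [
    {"offset": [0.3, 0.2, 1], "turn": 0},
    {"offset": [0.3, 0.2, 3], "turn": 0},
    {"offset": [0.3, 0.2, 6], "turn": 0},
    {"offset": [0.3, 0.2, 9], "turn": 0},
    {"offset": [0.3, 0.2, 11], "turn": 0},
    {"offset": [0.3, 0.2, 12], "turn": 0},
    {"offset": [0.3, 0.2, 12], "turn": 0},
    {"offset": [0.3, 0.2, 12], "turn": 0}
  ]
}}

```text
t: 1.7
eef_pos: [0.464, 0.3613, 0.2854]
ee_rot: [-3.141, -0.0, -0.401]
force: [-0.2, 0.1, 0.5]
width: 0.0003
```

```bash
python3 - <<'E'
from h import *
s=get_state(); print(s["t"],s["eef_pos"],s["ee_rot"],s["force"],s["width"])
ims=[]
for n,(u,v) in (("scene",(370,290)),("top",(170,250))):
    g=grab_frame(n); P=cloud(g)
    np.save(n+"2.npy",P)
    ims.append(cv2.resize(g["frame"][v-70:v+70,u-65:u+65],None,fx=3,fy=3,interpolation=cv2.INTER_CUBIC))
cv2.imwrite("pics/c2.png",cv2.convertScaleAbs(np.hstack(ims),alpha=1.6))
t=np.array(s["eef_pos"])[:2]
p=np.load("scene.npy")[200:340,240:400].reshape(-1,3)
L=p[(p[:,2]>.228)&(p[:,2]<.25)]
# robust circle: lid points near (0.65,0.283), r<.121 iter
c=np.array([.652,.283])
from scipy.optimize import least_squares
for n in ("scene","top"):
    p=np.load(n+".npy").reshape(-1,3); L=p[(p[:,2]>.226)&(np.hypot(p[:,0]-.652,p[:,1]-.283)<.14)][:,:2]
    h=cv2.convexHull((L*1000).astype(np.float32))[:,0]/1000
    r=least_squares(lambda c:np.hypot(*(h-c).T)-.119,c,loss="soft_l1",f_scale=.002).x; print(n,r)
    y=np.radians(-22.5); print(" predicted tread",r-.2*np.array([np.cos(y),np.sin(y)]))
E
```

```text
1.7 [0.4640425  0.36133753 0.28540377] [-3.14086719e+00 -4.50699589e-04 -4.00579897e-01] [-0.17849433  0.08417025  0.51648994] 0.00034272670384076433
scene [0.64720831 0.28191279]
 predicted tread [0.46243241 0.35844948]
top [0.64621003 0.28309673]
 predicted tread [0.46143413 0.35963342]
```

View pics/c2.png

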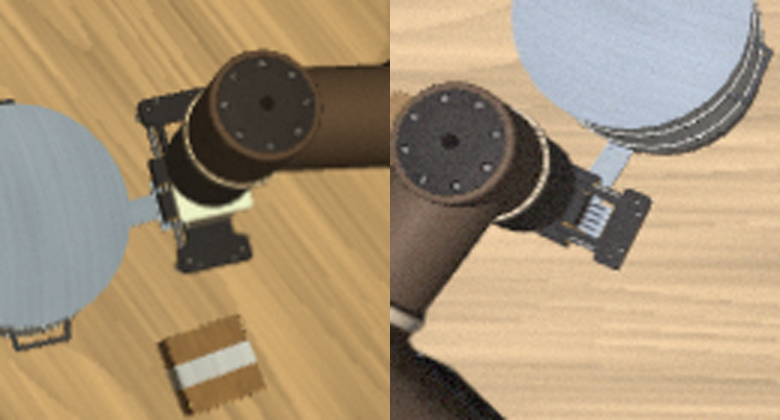

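The crops show the gripper centred over the tread, with the lid (at right in the right-hand crop) and the carton both clear of it. Next I lower it to just above the tread.

>>> {"fn": "send_rows", "kwargs": {
  "motion": [
    {"offset": [-0.2, 0.2, 0.6], "turn": 0},
    {"offset": [-0.2, 0.2, 1.6], "turn": 0},
    {"offset": [-0.2, 0.2, 2.8], "turn": 0},
    {"offset": [-0.2, 0.2, 3.6], "turn": 0},
    {"offset": [-0.2, 0.2, 4.0], "turn": 0},
    {"offset": [-0.2, 0.2, 4.2], "turn": 0},
    {"offset": [-0.2, 0.2, 4.4], "turn": 0},
    {"offset": [-0.2, 0.2, 4.6], "turn": 0}
  ]
}}

```text
t: 2.6
eef_pos: [0.4614, 0.3601, 0.2388]
ee_rot: [-3.141, -0.0, -0.401]
force: [-0.4, 0.5, 0.3]
width: 0.0004
```

>>> {"fn": "send_rows", "kwargs": {
  "motion": [
    {"offset": [0, 0, 0.1], "turn": 0},
    {"offset": [0, 0, 0.2], "turn": 0},
    {"offset": [0, 0, 0.3], "turn": 0},
    {"offset": [0, 0, 0.4], "turn": 0},
    {"offset": [0, 0, 0.5], "turn": 0},
    {"offset": [0, 0, 0.6], "turn": 0},
    {"offset": [0, 0, 0.7], "turn": 0},
    {"offset": [0, 0, 0.8], "turn": 0}
  ]
}}

```text
t: 3.4
eef_pos: [0.4607, 0.3603, 0.2325]
ee_rot: [-3.14, 0.0, -0.4]
force: [-10.4, -0.7, 16.5]
width: 0.0001
```

>>> {"fn": "send_rows", "kwargs": {
  "motion": [
    {"offset": [0, 0, 0.15], "turn": 0},
    {"offset": [-0.02, 0, 0.35], "turn": 0},
    {"offset": [-0.05, 0, 0.55], "turn": 0},
    {"offset": [-0.07, 0, 0.75], "turn": 0},
    {"offset": [-0.1, 0, 0.95], "turn": 0},
    {"offset": [-0.12, 0, 1.15], "turn": 0},
    {"offset": [-0.14, 0, 1.35], "turn": 0},
    {"offset": [-0.15, 0, 1.55], "turn": 0}
  ]
}}

```text
t: 4.2
eef_pos: [0.4591, 0.361, 0.2166]
ee_rot: [-3.14, 0.001, -0.4]
force: [-10.1, -0.1, 13.2]
width: 0.0002
```

>>> {"fn": "send_rows", "kwargs": {
  "motion": [
    {"offset": [-0.02, 0, 0.2], "turn": 0},
    {"offset": [-0.04, 0, 0.4], "turn": 0},
    {"offset": [-0.06, 0, 0.6], "turn": 0},
    {"offset": [-0.08, 0, 0.8], "turn": 0},
    {"offset": [-0.1, 0, 1.0], "turn": 0},
    {"offset": [-0.12, 0, 1.2], "turn": 0},
    {"offset": [-0.13, 0, 1.3], "turn": 0},
    {"offset": [-0.14, 0, 1.4], "turn": 0}
  ]
}}

```text
t: 5.0
eef_pos: [0.4584, 0.3613, 0.2022]
ee_rot: [-3.141, -0.0, -0.401]
force: [-4.4, -1.0, 8.3]
width: 0.0007
```

>>> {"fn": "send_rows", "kwargs": {
  "motion": [
    {"offset": [0, 0, 0.05], "turn": 0},
    {"offset": [0, 0, 0.1], "turn": 0},
    {"offset": [0, 0, 0.15], "turn": 0},
    {"offset": [0, 0, 0.15], "turn": 0}
  ]
}}

```text
t: 5.4
eef_pos: [0.4584, 0.3613, 0.2006]
ee_rot: [-3.141, -0.0, -0.401]
force: [-3.7, -0.9, 6.5]
width: 0.0003
```

```bash
python3 - <<'E'
from h import *
s=get_state(); print(s["t"],s["eef_pos"],s["force"])
ims=[]
for n in ("scene","top"):
    g=grab_frame(n); P=cloud(g); ims.append(g["frame"])
    q=P.reshape(-1,3); m=(np.hypot(q[:,0]-.70,q[:,1]-.26)<.16)
    print(n,"top z",np.nanpercentile(q[m][:,2],[90,98,99.8]))
ims=[ims[0][190:350,200:400],ims[1][100:260,100:300]]
cv2.imwrite("pics/c3.png",cv2.convertScaleAbs(cv2.resize(np.hstack(ims),None,fx=2,fy=2),alpha=1.6))
E
```

```text
5.4 [0.45840506 0.36130934 0.20057337] [-3.74178021 -0.89217915  6.50647564]
scene top z [0.43613336 0.45713116 0.46325342]
top top z [0.43141869 0.45896432 0.46547376]
```

View pics/c3.png

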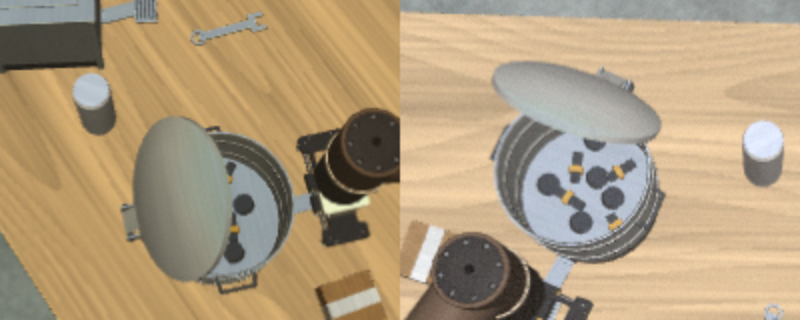

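The lid is swung open with its top near 0.465 m, about 0.47 when fully open. I'll go on gently down to the stop.

>>> {"fn": "send_rows", "kwargs": {
  "motion": [
    {"offset": [0, 0, 0.05], "turn": 0},
    {"offset": [0, 0, 0.1], "turn": 0},
    {"offset": [0, 0, 0.1], "turn": 0}
  ]
}}

```text
t: 5.8
eef_pos: [0.4584, 0.3613, 0.1995]
ee_rot: [-3.141, -0.0, -0.401]
force: [-3.9, 0.0, 7.0]
width: 0.0005
```

>>> {"fn": "send_rows", "kwargs": {
  "motion": [
    {"offset": [0, 0, 0.03], "turn": 0},
    {"offset": [0, 0, 0.06], "turn": 0},
    {"offset": [0, 0, 0.06], "turn": 0}
  ]
}}

```text
t: 6.1
eef_pos: [0.4584, 0.3613, 0.1992]
ee_rot: [-3.141, -0.0, -0.401]
force: [-4.2, -0.2, 8.7]
width: 0.0006
```

>>> {"fn": "send_rows", "kwargs": {
  "motion": [
    {"offset": [0, 0, 0.05], "turn": 0},
    {"offset": [0, 0, 0.1], "turn": 0},
    {"offset": [0, 0, 0.1], "turn": 0},
    {"offset": [0, 0, 0.1], "turn": 0}
  ]
}}

```text
t: 6.5
eef_pos: [0.4584, 0.3613, 0.1989]
ee_rot: [-3.14, -0.0, -0.4]
force: [-7.3, -1.9, 14.8]
width: 0.0007
```

```bash
python3 - <<'E'
from h import *
s=get_state(); print(s["t"],s["eef_pos"],s["force"])
for n in ("scene","top"):
    q=cloud(grab_frame(n)).reshape(-1,3); m=(np.hypot(q[:,0]-.70,q[:,1]-.26)<.16)
    print(n,"top z",np.nanpercentile(q[m][:,2],[90,98,99.8]))
E
```

```text
6.5 [0.45842953 0.36132663 0.19888984] [-7.28534754 -1.91035147 14.75847411]
scene top z [0.43934498 0.46196159 0.46848718]
top top z [0.43414032 0.46354982 0.47065244]
```

The lever is on its stop: force is rising with no further travel, and the lid edge is at 0.47 m. Holding for 4 s.

>>> {"fn": "send_rows", "kwargs": {
  "motion": [
    {"offset": [0, 0, 0], "turn": 0},
    {"offset": [0, 0, 0], "turn": 0},
    {"offset": [0, 0, 0], "turn": 0},
    {"offset": [0, 0, 0], "turn": 0},
    {"offset": [0, 0, 0], "turn": 0},
    {"offset": [0, 0, 0], "turn": 0},
    {"offset": [0, 0, 0], "turn": 0},
    {"offset": [0, 0, 0], "turn": 0}
  ]
}}

```text
t: 7.4
eef_pos: [0.4584, 0.3613, 0.1989]
ee_rot: [-3.14, -0.0, -0.4]
force: [-6.3, -1.7, 15.2]
width: 0.0005
```

>>> {"fn": "send_rows", "kwargs": {
  "motion": [
    {"offset": [0, 0, 0], "turn": 0},
    {"offset": [0, 0, 0], "turn": 0},
    {"offset": [0, 0, 0], "turn": 0},
    {"offset": [0, 0, 0], "turn": 0},
    {"offset": [0, 0, 0], "turn": 0},
    {"offset": [0, 0, 0], "turn": 0},
    {"offset": [0, 0, 0], "turn": 0},
    {"offset": [0, 0, 0], "turn": 0}
  ]
}}

```text
t: 8.2
eef_pos: [0.4584, 0.3613, 0.1989]
ee_rot: [-3.14, -0.0, -0.4]
force: [-6.1, -0.9, 15.4]
width: 0.0008
```

>>> {"fn": "send_rows", "kwargs": {
  "motion": [
    {"offset": [0, 0, 0], "turn": 0},
    {"offset": [0, 0, 0], "turn": 0},
    {"offset": [0, 0, 0], "turn": 0},
    {"offset": [0, 0, 0], "turn": 0},
    {"offset": [0, 0, 0], "turn": 0},
    {"offset": [0, 0, 0], "turn": 0},
    {"offset": [0, 0, 0], "turn": 0},
    {"offset": [0, 0, 0], "turn": 0}
  ]
}}

```text
t: 9.0
eef_pos: [0.4584, 0.3613, 0.1989]
ee_rot: [-3.14, -0.0, -0.4]
force: [-6.6, -1.5, 15.4]
width: 0.0005
```

>>> {"fn": "send_rows", "kwargs": {
  "motion": [
    {"offset": [0, 0, 0], "turn": 0},
    {"offset": [0, 0, 0], "turn": 0},
    {"offset": [0, 0, 0], "turn": 0},
    {"offset": [0, 0, 0], "turn": 0},
    {"offset": [0, 0, 0], "turn": 0},
    {"offset": [0, 0, 0], "turn": 0},
    {"offset": [0, 0, 0], "turn": 0},
    {"offset": [0, 0, 0], "turn": 0}
  ]
}}

```text
t: 9.8
eef_pos: [0.4584, 0.3614, 0.1989]
ee_rot: [-3.14, -0.0, -0.4]
force: [-5.7, -1.4, 14.8]
width: 0.0004
```

>>> {"fn": "send_rows", "kwargs": {
  "motion": [
    {"offset": [0, 0, 0], "turn": 0},
    {"offset": [0, 0, 0], "turn": 0},
    {"offset": [0, 0, 0], "turn": 0},
    {"offset": [0, 0, 0], "turn": 0},
    {"offset": [0, 0, 0], "turn": 0},
    {"offset": [0, 0, 0], "turn": 0},
    {"offset": [0, 0, 0], "turn": 0},
    {"offset": [0, 0, 0], "turn": 0}
  ]
}}

```text
t: 10.6
eef_pos: [0.4584, 0.3614, 0.1989]
ee_rot: [-3.14, -0.0, -0.4]
force: [-6.8, -2.4, 15.6]
width: 0.0003
```

>>> {"fn": "send_rows", "kwargs": {
  "motion": [
    {"offset": [0, 0, -0.1], "turn": 0},
    {"offset": [0, 0, -0.2], "turn": 0},
    {"offset": [0.01, 0, -0.3], "turn": 0},
    {"offset": [0.02, 0, -0.4], "turn": 0},
    {"offset": [0.03, 0, -0.5], "turn": 0},
    {"offset": [0.04, 0, -0.6], "turn": 0},
    {"offset": [0.05, 0, -0.7], "turn": 0},
    {"offset": [0.06, 0, -0.8], "turn": 0}
  ]
}}

```text
t: 11.4
eef_pos: [0.4586, 0.3612, 0.206]
ee_rot: [-3.141, 0.0, -0.401]
force: [-6.8, 1.2, 7.6]
width: 0.0007
```

>>> {"fn": "send_rows", "kwargs": {
  "motion": [
    {"offset": [0.01, 0, -0.1], "turn": 0},
    {"offset": [0.02, 0, -0.2], "turn": 0},
    {"offset": [0.03, 0, -0.3], "turn": 0},
    {"offset": [0.04, 0, -0.4], "turn": 0},
    {"offset": [0.05, 0, -0.5], "turn": 0},
    {"offset": [0.06, 0, -0.6], "turn": 0},
    {"offset": [0.07, 0, -0.7], "turn": 0},
    {"offset": [0.08, 0, -0.8], "turn": 0}
  ]
}}

```text
t: 12.2
eef_pos: [0.4591, 0.361, 0.2142]
ee_rot: [-3.141, 0.001, -0.401]
force: [-9.4, 1.6, 11.3]
width: 0.0007
```

>>> {"fn": "send_rows", "kwargs": {
  "motion": [
    {"offset": [0.01, 0, -0.1], "turn": 0},
    {"offset": [0.02, 0, -0.2], "turn": 0},
    {"offset": [0.03, 0, -0.3], "turn": 0},
    {"offset": [0.04, 0, -0.4], "turn": 0},
    {"offset": [0.05, 0, -0.5], "turn": 0},
    {"offset": [0.06, 0, -0.6], "turn": 0},
    {"offset": [0.07, 0, -0.7], "turn": 0},
    {"offset": [0.08, 0, -0.8], "turn": 0}
  ]
}}

```text
t: 13.0
eef_pos: [0.4597, 0.3607, 0.2224]
ee_rot: [-3.141, 0.001, -0.401]
force: [-10.4, 1.2, 12.7]
width: 0.0003
```

>>> {"fn": "send_rows", "kwargs": {
  "motion": [
    {"offset": [0.01, 0, -0.1], "turn": 0},
    {"offset": [0.02, 0, -0.2], "turn": 0},
    {"offset": [0.03, 0, -0.3], "turn": 0},
    {"offset": [0.04, 0, -0.4], "turn": 0},
    {"offset": [0.05, 0, -0.5], "turn": 0},
    {"offset": [0.05, 0, -0.6], "turn": 0},
    {"offset": [0.05, 0, -0.7], "turn": 0},
    {"offset": [0.05, 0, -0.8], "turn": 0}
  ]
}}

```text
t: 13.8
eef_pos: [0.4605, 0.3604, 0.2307]
ee_rot: [-3.14, 0.0, -0.4]
force: [-8.8, 0.1, 13.0]
width: 0.0005
```

>>> {"fn": "send_rows", "kwargs": {
  "motion": [
    {"offset": [0, 0, -0.1], "turn": 0},
    {"offset": [0, 0, -0.2], "turn": 0},
    {"offset": [0, 0, -0.3], "turn": 0},
    {"offset": [0, 0, -0.35], "turn": 0},
    {"offset": [0, 0, -0.4], "turn": 0},
    {"offset": [0, 0, -0.45], "turn": 0},
    {"offset": [0, 0, -0.5], "turn": 0},
    {"offset": [0, 0, -0.55], "turn": 0}
  ]
}}

```text
t: 14.6
eef_pos: [0.461, 0.3602, 0.2364]
ee_rot: [-3.14, -0.001, -0.4]
force: [-5.2, -2.3, 13.7]
width: 0.0
```

Still carrying 14 N near the top, so I ease off the last few millimetres at 5 mm/s.

>>> {"fn": "send_rows", "kwargs": {
  "motion": [
    {"offset": [0, 0, -0.05], "turn": 0},
    {"offset": [0, 0, -0.1], "turn": 0},
    {"offset": [0, 0, -0.15], "turn": 0},
    {"offset": [0, 0, -0.2], "turn": 0},
    {"offset": [0, 0, -0.25], "turn": 0},
    {"offset": [0, 0, -0.3], "turn": 0},
    {"offset": [0, 0, -0.35], "turn": 0},
    {"offset": [0, 0, -0.4], "turn": 0}
  ]
}}

```text
t: 15.4
eef_pos: [0.461, 0.3601, 0.2385]
ee_rot: [-3.141, 0.0, -0.401]
force: [-1.1, -0.0, -0.3]
width: 0.0004
```

>>> {"fn": "send_rows", "kwargs": {
  "motion": [
    {"offset": [0, 0, -0.05], "turn": 0},
    {"offset": [0, 0, -0.1], "turn": 0},
    {"offset": [0, 0, -0.15], "turn": 0},
    {"offset": [0, 0, -0.2], "turn": 0},
    {"offset": [0, 0, -0.25], "turn": 0},
    {"offset": [0, 0, -0.3], "turn": 0},
    {"offset": [0, 0, -0.35], "turn": 0},
    {"offset": [0, 0, -0.4], "turn": 0}
  ]
}}

```text
t: 16.2
eef_pos: [0.461, 0.3601, 0.2426]
ee_rot: [-3.142, 0.0, -0.401]
force: [-0.2, -0.1, 0.1]
width: 0.0005
```

The force has gone to zero with the tread fully up. Moving clear: up first, then back.

>>> {"fn": "send_rows", "kwargs": {
  "motion": [
    {"offset": [0, 0, -1], "turn": 0},
    {"offset": [0, 0, -3], "turn": 0},
    {"offset": [0, 0, -6], "turn": 0},
    {"offset": [0, 0, -9], "turn": 0},
    {"offset": [0, 0, -12], "turn": 0},
    {"offset": [0, 0, -15], "turn": 0},
    {"offset": [-1, 0, -16], "turn": 0},
    {"offset": [-3, -1, -16], "turn": 0}
  ]
}}

```text
t: 17.0
eef_pos: [0.4375, 0.3803, 0.4055]
ee_rot: [-3.138, -0.001, -0.403]
force: [-0.1, 1.1, -0.6]
width: 0.0005
```

>>> {"fn": "send_rows", "kwargs": {
  "motion": [
    {"offset": [-3, -2, 0], "turn": 0},
    {"offset": [-6, -4, 0], "turn": 0},
    {"offset": [-9, -6, 0], "turn": 0},
    {"offset": [-12, -8, 0], "turn": 0},
    {"offset": [-14, -10, 0], "turn": 0},
    {"offset": [-15, -11, 0], "turn": 0},
    {"offset": [-15, -11, 0], "turn": 0},
    {"offset": [-15, -11, 0], "turn": 0}
  ]
}}

```text
t: 17.8
eef_pos: [0.342, 0.5404, 0.4023]
ee_rot: [3.141, -0.0, -0.401]
force: [0.8, -0.6, 0.2]
width: 0.0004
```

```bash
python3 - <<'E'
from h import *
s=get_state(); print(s["t"],s["eef_pos"],s["force"],abs(s["qd"]).max())
ims=[]
for n in ("scene","top"):
    g=grab_frame(n); P=cloud(g); ims.append(g["frame"]); q=P.reshape(-1,3); m=(np.hypot(q[:,0]-.647,q[:,1]-.282)<.1)
    print(n,"lid max z",np.nanmax(q[m][:,2])); m=np.hypot(q[:,0]-.462,q[:,1]-.359)<.015
    print(" tread z",np.nanmedian(q[m][:,2]))
    d=abs(P[...,2]-np.load(n+".npy")[...,2])>.02; v,u=np.where(d); print(" changed px",d.sum(), "outside arm area", (d[:,:350].sum() if n=="scene" else d[:260,210:].sum()))
cv2.imwrite("pics/c4.png",cv2.convertScaleAbs(cv2.resize(np.hstack([i[100:400,100:500] for i in ims]),None,fx=1,fy=1),alpha=1.5))
E
```

```text
17.8 [0.34203127 0.54042238 0.40233803] [ 0.81866855 -0.5797416   0.20755056] 0.012879077784462624
scene lid max z 0.26700964419673956
 tread z 0.05784475305169079
 changed px 20847 outside arm area 3094
top lid max z 0.2710505314554501
 tread z 0.06130356440985674
 changed px 19356 outside arm area 3037
```

View pics/c4.png

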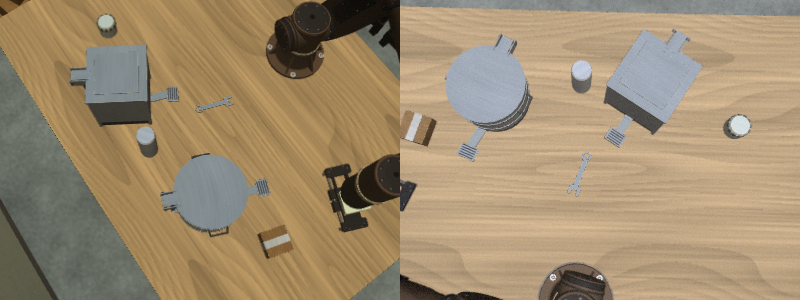

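The lid is shut, the tread is up, everything stands where it was, and the arm is clear. Handing in.

```bash
python3 -c "
from station import *
print(job_done())"
```

```text
the job is handed in; nothing more can be done
None
```

The job is done and handed in at about 18 s of the 58 s allowed; no verdict was reported.

- **Opening:** I pressed the round can's lever down with closed fingertips until it reached its stop. The force rose to about 15 N with no further travel, and the lid edge measured 0.47 m, which is wide open.
- **Hold:** I kept it there for 4 s.
- **Closing:** I let the lever up over about 4.5 s at 10 mm/s, and 5 mm/s for the last few millimetres. My fingers were still carrying the lid (8 to 14 N) to the last 2 to 3 mm, where the force fell to zero. Then I moved up and away.

**Last checks:**
- The lid top is at 0.267 to 0.271 m and the tread at about 0.06 m, both the same as at the start.
- The force on the tool is about zero.
- In the last pictures the square bin, oil filter, aerosol can, carton and spanner look unmoved.
- One check was inconclusive. A rough before-and-after depth comparison flagged about 3,000 changed pixels away from the arm in each view. I put these down to depth noise but did not trace them.

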